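# Fit the straight blade into the kitchen slicer

### The job

Fit the straight-edged blade into the slicer: lay it flat in the bed with the notch in its end over the locating pin, fully down. Then fold the hinged clamp fully down over the notched end and let go of everything; leave the toothed blade lying where it is.

Things in the scene. Friction and masses are not known exactly. Their poses are not given: they have to be found in the camera images.
- slicer: White slicer fixed to the worktop, 200 (x) by 156 (y) mm; origin on the worktop under the middle of its blade bed, z up. The bed is a trough along y: floor at z = 16 mm, x -26 to +26 mm between steel plates 4 mm higher, y from -58.5 mm (rail, top at z = 24 mm) to past +60 mm. A seated blade has its x and y axes parallel to the slicer's, notch to +y.
- pin (a point): The single steel locating pin in the bed, 8 mm in diameter, 9 mm tall with a tapered top; this point is the pin's axis at the bed floor, at (0, 44.5, 16) mm in the slicer's frame. Axes as the slicer's.
- blade_grip (a point): Straight-edged blade: loose steel plate 110 (y) x 44 (x) x 5 mm, lying flat, thin straight edge along its -x side, about 70 g. A black upright grip rib, 12 (x) x 44 (y) mm, 26 mm tall, stands mid-plate. This point is the rib's centre, 18 mm above the plate's underside (rib top at 31 mm). z is up; y points to the notched end.
- blade_notch (a point): Where the pin's axis belongs in the straight blade's notch: 44.5 mm along +y from the rib's centre, at the level of the plate's underside. The notch is a slot 11 mm wide, open at the +y end and 17 mm deep (its bottom at y = 38 mm). Axes as blade_grip.
- toothed_grip (a point): Centre of the same black rib on the second loose blade, which has the same plate, notch and axes but seven blunt teeth, about 12 mm long, along its -x side instead of the straight edge. It is not wanted.
- clamp (a joint): Hinge angle of the steel clamp at the slicer's +y end: 0 = folded down flat over the notched end of the bed, about 1.57 = upright, up to 2.0 = leaning outwards (+y). It stays where it is left (friction about 0.05 N m, 1 to 2 N at its tip). It begins between 1.3 and 1.9.
- clamp_hinge (a point): Middle of the clamp's hinge line, which runs along the slicer's x, at (0, 78, 24.5) mm in its frame. The clamp is a flat forked arm 34 mm wide, 5 mm thick, reaching 44 mm from this line; its prongs (from 28 mm on, 14 mm apart) pass either side of the pin. Shut, it points to the slicer's -y, 1 mm above a seated blade.
- clamp_tip (a point): Middle of the clamp's free end between the prong tips, 44 mm from the hinge line.

How it is judged:
On the way:
1. the straight blade lies fully down in the bed with its notch over the pin while the clamp is still open (z of blade_notch in the frame of pin below 0.002 m and horizontal distance between blade_notch and pin below 0.005 m and angle between the y axis of blade_grip and the y axis of slicer, either way round below 0.1 rad and angle between blade_grip's own z axis and vertical below 0.05 rad and value of joint clamp above 0.4 rad), for 0.2 s.
At the end, for the whole second after the job is handed in: The straight blade lies flat on the bed floor (underside at the pin within 2 mm of the floor, tilt under 0.05 rad), in line with the bed within 0.1 rad, its notch point within 5 mm of the pin's axis; the clamp is folded down (under 0.12 rad); the toothed blade is within 20 mm of where it lay (z of blade_notch in the frame of pin below 0.002 m and horizontal distance between blade_notch and pin below 0.005 m and angle between the y axis of blade_grip and the y axis of slicer, either way round below 0.1 rad and angle between blade_grip's own z axis and vertical below 0.05 rad and value of joint clamp below 0.12 rad and distance of toothed_grip from where it was at the start of the episode below 0.02 m); the robot touches nothing.
It also fails if it takes over 58 s, if anything falls off the work surface, if the arm or the gripper's body presses on something with over 40 N, if the wrist force passes 120 N, or if a joint passes its speed limit or range.

### The arm

A 7-joint arm with a two-finger parallel gripper is mounted at the origin on a cart in front of the work surface, level with it; the furniture and walls round the work are solid. World frame = base frame: x ahead of the robot, y to its left, z up, the work surface at z = 0. Lengths are in m, angles in rad, forces in N, time in s.
With the tool pointing down it reaches from about 0.425 to 0.875 m from the base axis. Payload 4.7 kg.
Tool frame: the origin (TCP) lies midway between the tips of the shut fingers; the grasp point (between the pads) lies 19 mm behind it; y points along the fingers, x is the direction in which the jaws open and shut, and the axes are right-handed (so a half turn about y gives the same grasp; the last joint's range is limited). The gripper opens to 85 mm and grips with 20 to 120 N. Pads are 22 mm wide; open, the fingers measure 114 mm over their backs; the gripper's body (76 mm by 85 mm) begins 54 mm behind the grasp point. The pads swing forward as they close: fully open they stand 13 mm farther back than shut.
Start: joints at [-1.257, 0.321, -0.07, 1.45, 0.023, 1.371, -0.057], TCP at [0.192, 0.621, 0.231] pointing down, gripper open.
Joint ranges: [-2.86, 2.86], [-0.3, 2.09], [-1.38, 1.24], [0.06, 2.45], [-1.56, 4.7], [0.09, 2.05], [-2.69, 2.69]. Speed limits (rad/s): [2.57, 2.57, 3.14, 3.14, 3.14, 3.14, 3.14].

### API

Orientations are given as a rotation vector (axis times angle).
In Python, from rig import robot gives the robot as it stands. The module is installed in compiled form; this text tells all that it offers.
- The arm moves only by the tool arm_command, never from a script. Its argument "moves" is a list of rows, each an object with "slide": the shift along the tool's x, y, z each as a share of 20 cm, from -1 to 1, a list of three; "twist": the turn, a rotation vector about the tool's x, y, z each as a share of pi/2 rad, from -1 to 1, a list of three; "grip": the opening, from 0 (shut) to 1 (fully open). In form: [{"slide": [dx, dy, dz], "twist": [rx, ry, rz], "grip": grip}, ...]. A call has 1 to 12 rows; each row is the pose to reach, as a shift and turn from the pose commanded when the call began, along the tool's axes at that moment; what a row does not reach only later rows make up. A row lasts 1/12 s, in which the tool goes at most 41.7 mm and 7.16 degrees, less where a joint would pass 70% of its speed; a pose out of reach is approached as far as the arm can. A call with a number of a shift or a turn outside -1 to 1 is refused whole. A call with a gripper value outside its range is refused whole. The fingers move at their own pace and stop on an object; the grip force is fixed at half the most. Time passes only in rows, so rows that repeat a pose let the fingers close. It gives the time, the measured TCP pose, the force and the opening at its end, in the units of the state.
- robot.sense(): the state, without advancing time (a new reading comes with each control period).
- robot.grab_frame(name): name is "scene" or "top" or "wrist"; returns a dict with "frame" (480x640x3 uint8, red, green, blue), "fx", "fy", "cx", "cy" (pixels), "rvec" (rotation vector, rad) and "tvec" (3), from world to camera coordinates, as OpenCV has them. Camera axes: x right, y down, z forward; pixel columns grow to the right and rows downward; lengths in m; the calibration is good to about 2 mm. A picture is of the moment at which its call begins. There is no depth.
- robot.hand_in(): hands the job in, once; it reports no verdict.
Trained networks look in the newest picture that a camera, given by its name, has taken for a name from the list of things; names that differ only in an ending like _2 or _b are one class to them, and where a whole thing is asked for, a point or a joint stands for the part that bears it (a point fixed in the world has none). Each returns a list of dicts, best first, with "confidence" (0 to 1); they miss things now and then, are a little off and sometimes report something else, mostly with a low value. They report only what shows in the picture. A call takes as long as a camera call.
- robot.trace(name, camera): "region" (480x640 bool, what is visible of it).
- robot.mark_of(name, camera): "at" ([x, y, z] in m, in the coordinates of the camera as it stood for that picture, good to about 4 mm: a listed point, or the origin of a listed thing).
The state is a dict: "t": time; "joints": joint angles; "dq": joint speeds; "joint_torque": joint torques, N m; "eef_pos": TCP position; "tcp_rot": TCP orientation; "ft_force": force on the tool from outside, world axes, zero at the start; "moment": the same for the moment, N m; "gripper_width": finger opening in m.
Only numpy, scipy, OpenCV 4.12 (cv2) and the standard library are available. Lean on these libraries where they do the work, as an engineer would, in place of code of your own. Each camera call takes 0.05 s, during which the arm holds its last target.

## Working session

There is one attempt and no reset: what is moved stays moved. The work goes in short steps, Python scripts to look and compute and a tool call to move; the robot and the scene stay as the last step left them, time stands still between calls to the robot, and variables do not carry over. Pictures are saved under pics/ and viewed, and the job is handed in when it is done.

Besides the shell and the picture viewer there is one more tool, called after ">>>" by a JSON object that holds its "name" and its "arguments". arm_command: Moves the arm, as the interface text tells. Shift numbers are shares of 20 cm and turn numbers shares of pi/2 rad, none past 1 either way. Its arguments: {"type":"object","properties":{"moves":{"type":"array","items":{"type":"object","properties":{"slide":{"type":"array","items":{"type":"number"}},"twist":{"type":"array","items":{"type":"number"}},"grip":{"type":"number"}}}}},"required":["moves"]}

```bash
mkdir -p pics; cat > h.py <<'E'
import numpy as np, cv2
from rig import robot
from scipy.spatial.transform import Rotation as R
np.set_printoptions(precision=4,suppress=True)
def look(cam,tag):
    f=robot.grab_frame(cam); cv2.imwrite(f'pics/{tag}.png',f['frame'][:,:,::-1]); return f
def w(f,p):
    Rm=R.from_rotvec(f['rvec']).as_matrix(); return Rm.T@(np.array(p)-np.array(f['tvec']))
def pix(f,p):
    Rm=R.from_rotvec(f['rvec']).as_matrix(); c=Rm@np.array(p)+np.array(f['tvec']); return np.array([f['fx']*c[0]/c[2]+f['cx'],f['fy']*c[1]/c[2]+f['cy']])
def ray(f,u,v,z):
    Rm=R.from_rotvec(f['rvec']).as_matrix(); o=-Rm.T@np.array(f['tvec']); d=Rm.T@np.array([(u-f['cx'])/f['fx'],(v-f['cy'])/f['fy'],1]); return o+d*(z-o[2])/d[2]
E
python3 - <<'E'
from h import *
s=robot.sense(); print({k:np.array(v) for k,v in s.items()})
for c in ['scene','top','wrist']:
    f=look(c,c+'0')
    for n in ['slicer','pin','blade_grip','blade_notch','toothed_grip','clamp_hinge','clamp_tip']:
        try:
            for m in robot.mark_of(n,c)[:3]:
                p=w(f,m['at']); print(c,n,round(m['confidence'],2),p,pix(f,p))
        except Exception as e: print(c,n,e)
E
```

```text
{'t': array(0.), 'joints': array([-1.2569,  0.3218, -0.0701,  1.4517,  0.0226,  1.3708, -0.0569]), 'dq': array([-0.0003,  0.0014,  0.0001,  0.001 , -0.0013, -0.0015,  0.001 ]), 'joint_torque': array([  0.0004, -49.3583,  -0.3819, -31.4322,   0.013 ,   0.0115,
         0.    ]), 'eef_pos': array([0.1919, 0.6205, 0.2302]), 'tcp_rot': array([-1.3375, -0.9845,  0.9869]), 'ft_force': array([-0.1018,  0.3539, -1.3149]), 'moment': array([-0.0283,  0.043 ,  0.0213]), 'gripper_width': array(0.0854)}
scene slicer 0.86 [0.5245 0.1223 0.001 ] [252.7263 223.0465]
scene pin 0.69 [0.5338 0.1657 0.0156] [236.8172 209.0382]
scene blade_grip 0.89 [ 0.5747 -0.2608  0.019 ] [433.4968 263.5375]
scene blade_notch 0.84 [ 0.5742 -0.2165 -0.0003] [410.546 261.901]
scene toothed_grip 0.63 [ 0.4388 -0.226   0.0212] [393.222  309.0789]
scene clamp_hinge 0.64 [0.5429 0.1992 0.0282] [225.0924 197.3014]
scene clamp_tip 0.47 [0.5408 0.1946 0.0738] [223.6297 183.2118]
top slicer 0.65 [ 0.5205  0.1258 -0.0015] [250.9993 243.9714]
top pin 0.74 [0.5323 0.1659 0.0132] [230.2598 238.0961]
top blade_grip 0.71 [ 0.5732 -0.2586  0.0204] [437.0215 213.2259]
top blade_notch 0.78 [ 0.5748 -0.2143  0.0019] [413.3903 214.2762]
top toothed_grip 0.57 [ 0.4374 -0.227   0.0198] [424.1863 280.1548]
top toothed_grip 0.26 [ 0.5701 -0.2601  0.0205] [437.8441 214.7312]
top clamp_hinge 0.58 [0.5366 0.1947 0.0264] [214.6648 235.6586]
top clamp_tip 0.55 [0.5354 0.1957 0.0698] [208.7543 234.0357]
```

View pictures.

View pics/scene0.png

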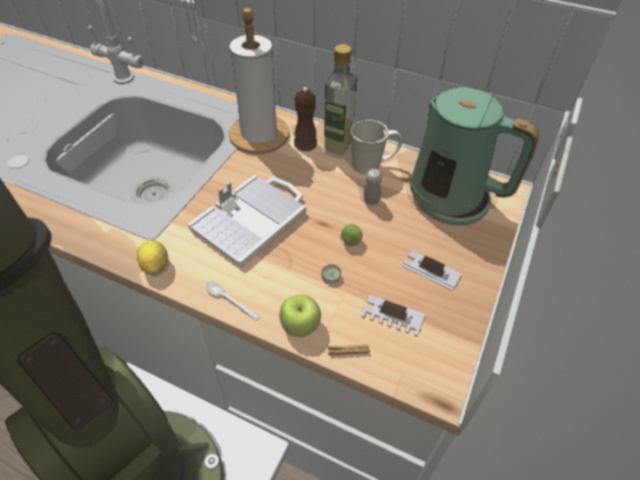

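View pics/top0.png

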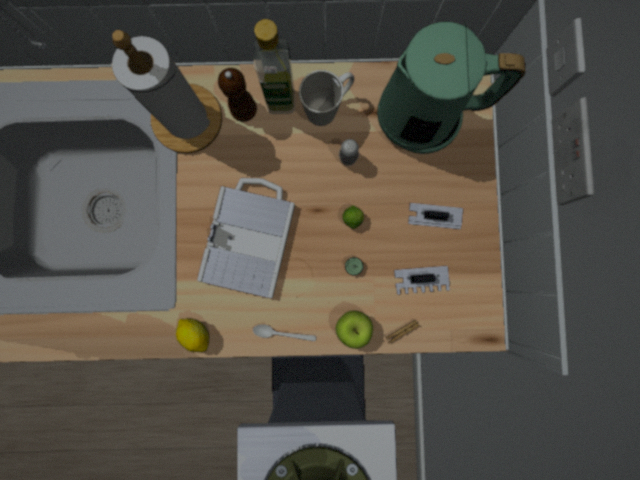

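```bash
python3 - <<'E'
from h import *
print(R.from_rotvec(robot.sense()['tcp_rot']).as_matrix())
f=robot.grab_frame('top')
for n in ['slicer','blade_grip','toothed_grip','clamp']:
    for m in robot.trace(n,'top')[:2]:
        r=m['region']; ys,xs=np.nonzero(r); print(n,m['confidence'],r.sum(),xs.min(),xs.max(),ys.min(),ys.max(), cv2.minAreaRect(np.c_[xs,ys].astype(np.float32)))
f=cv2.imread('pics/top0.png')
cv2.imwrite('pics/topz.png',cv2.resize(f[180:320,180:320],None,fx=4,fy=4,interpolation=cv2.INTER_CUBIC))
cv2.imwrite('pics/topz2.png',cv2.resize(f[180:320,370:510],None,fx=4,fy=4,interpolation=cv2.INTER_CUBIC))
E
```

```text
[[ 0.2953  0.     -0.9554]
 [ 0.9554  0.      0.2953]
 [ 0.     -1.     -0.    ]]
slicer 0.71 7880 197 294 178 296 ((247.8061065673828, 233.6881103515625), (78.81622314453125, 114.91326904296875), 13.13402271270752)
blade_grip 0.86 1129 408 462 202 228 ((435.3191223144531, 215.5375518798828), (53.221187591552734, 22.608779907226562), 6.709836959838867)
toothed_grip 0.9 1148 394 449 266 293 ((421.6063537597656, 279.34686279296875), (24.34530258178711, 54.514583587646484), 85.48600769042969)
toothed_grip 0.39 107 208 216 224 242 ((212.0192413330078, 232.9038543701172), (6.275716304779053, 18.238800048828125), 11.309932708740234)
```

View pics/topz.png

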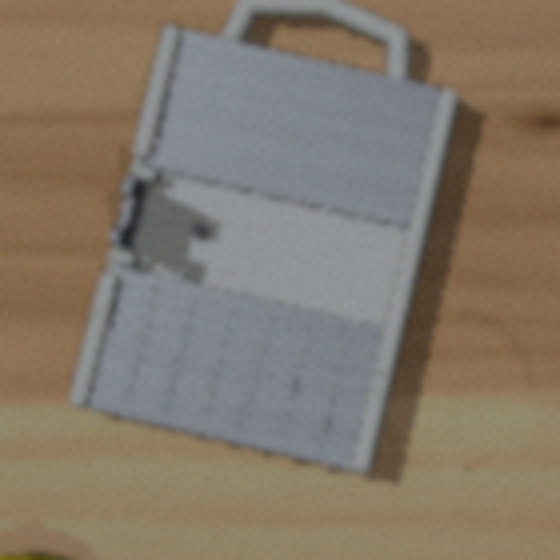

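View pics/topz2.png

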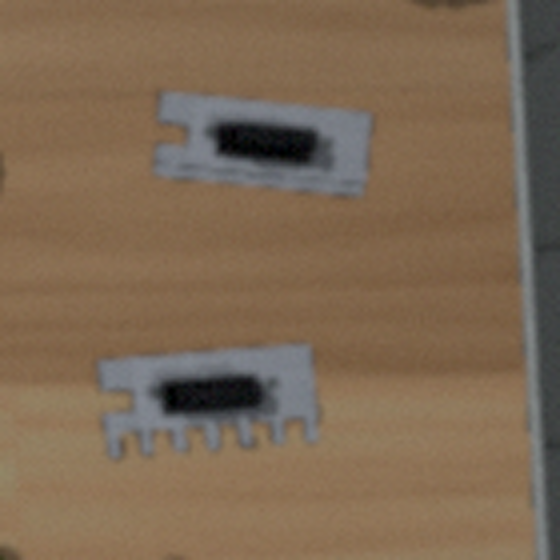

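```bash
cat >> h.py <<'E'
def go(pos,head=None,cur=None):
    """slide/twist to reach TCP pos (world) pointing down with tool x heading (rad)"""
    s=robot.sense(); Rc=R.from_rotvec(s['tcp_rot']).as_matrix() if cur is None else cur[1]
    p0=np.array(s['eef_pos']) if cur is None else cur[0]
    d=Rc.T@(np.array(pos)-p0)/0.2
    if head is None: t=np.zeros(3); Rt=Rc
    else:
        x=np.array([np.cos(head),np.sin(head),0]); y=np.array([0,0,-1.]); Rt=np.c_[x,y,np.cross(x,y)]
        t=R.from_matrix(Rc.T@Rt).as_rotvec()/(np.pi/2)
    print('slide',d.round(4).tolist(),'twist',t.round(4).tolist()); return np.array(pos),Rt
E
python3 - <<'E'
from h import *
f=robot.grab_frame('top')
def ang(a,b,z,o=(180,180)):
    P=ray(f,a[0]/4+o[0],a[1]/4+o[1],z);Q=ray(f,b[0]/4+o[0],b[1]/4+o[1],z)
    d=P-Q; return P[:2],Q[:2],np.degrees(np.arctan2(-d[0],d[1])),np.linalg.norm(d)
print('slicer',*ang((165,28),(457,95),.02)); print(*ang((75,403),(368,470),.02)); print(*ang((150,172),(410,228),.02)); print(*ang((115,270),(380,322),.02))
o=(370,180)
print('blade',*ang((160,93),(372,112),.005,o)); print(*ang((153,174),(364,196),.005,o)); print('rib',*ang((212,137),(318,146),.03,o))
print('tooth',*ang((98,362),(312,346),.005,o))
print('kettle',ray(f,425,155,0),ray(f,380,115,0),'lime',ray(f,352,218,.02),'lid',ray(f,354,267,0.01))
E
```

```text
slicer [0.6375 0.1823] [0.5994 0.033 ] -14.316766639243554 0.15415225506106756
[0.4464 0.2288] [0.4095 0.0812] -14.061436465216163 0.15211883690614972
[0.5631 0.1904] [0.5315 0.0581] -13.469446577761339 0.1359862392281134
[0.5134 0.2084] [0.4839 0.0741] -12.368174065778422 0.13747568007424923
blade [ 0.5977 -0.2075] [ 0.5852 -0.3175] -6.45846663054777 0.11069050971946169
[ 0.5553 -0.2022] [ 0.5414 -0.3112] -7.279880471622859 0.10989257600382649
rib [ 0.5703 -0.2275] [ 0.5646 -0.2809] -6.178560464707733 0.05368688688531662
tooth [ 0.4585 -0.1702] [ 0.4643 -0.2807] 2.9860419438125025 0.11071071522718898
kettle [ 0.7008 -0.2442  0.    ] [ 0.7897 -0.1519  0.    ] lime [ 0.5673 -0.0845  0.02  ] lid [ 0.4674 -0.0866  0.01  ]
```

```bash
python3 - <<'E'
from h import *
c=None
for p,h in [((.36,.48,.23),50),((.49,.31,.23),25),((.54,.12,.23),0),((.55,-.07,.23),-6.7),((.571,-.26,.2),-6.7)]:
    c=go(p,np.radians(h),c)
E
```

```text
slide [-0.4256, 0.0068, -1.0108] twist [0.0, 0.2536, 0.0001]
slide [-0.2333, 0.0, -1.0443] twist [0.0, 0.2778, 0.0]
slide [-0.1749, 0.0, -0.9666] twist [0.0, 0.2778, 0.0]
slide [0.05, 0.0, -0.95] twist [0.0, 0.0744, 0.0]
slide [0.2151, 0.15, -0.9313] twist [0.0, 0.0, 0.0]
```

>>> {"name": "arm_command", "arguments": {"moves": [{"slide":[-0.43,0,-1],"twist":[0,0.254,0],"grip":1},{"slide":[-0.43,0,-1],"twist":[0,0.254,0],"grip":1},{"slide":[-0.43,0,-1],"twist":[0,0.254,0],"grip":1},{"slide":[-0.43,0,-1],"twist":[0,0.254,0],"grip":1},{"slide":[-0.43,0,-1],"twist":[0,0.254,0],"grip":1},{"slide":[-0.43,0,-1],"twist":[0,0.254,0],"grip":1},{"slide":[-0.43,0,-1],"twist":[0,0.254,0],"grip":1},{"slide":[-0.43,0,-1],"twist":[0,0.254,0],"grip":1}]}}

```text
t: 2.17
eef_pos: [0.3581, 0.4795, 0.2316]
tcp_rot: [-1.461, -0.679, 0.679]
ft_force: [-1.7, 1.1, 0.2]
gripper_width: 0.0853
```

>>> {"name": "arm_command", "arguments": {"moves": [{"slide":[-0.23,0,-1],"twist":[0,0.278,0],"grip":1},{"slide":[-0.23,0,-1],"twist":[0,0.278,0],"grip":1},{"slide":[-0.23,0,-1],"twist":[0,0.278,0],"grip":1},{"slide":[-0.23,0,-1],"twist":[0,0.278,0],"grip":1},{"slide":[-0.23,0,-1],"twist":[0,0.278,0],"grip":1},{"slide":[-0.23,0,-1],"twist":[0,0.278,0],"grip":1},{"slide":[-0.23,0,-1],"twist":[0,0.278,0],"grip":1},{"slide":[-0.23,0,-1],"twist":[0,0.278,0],"grip":1}]}}

```text
t: 2.83
eef_pos: [0.4799, 0.3181, 0.2312]
tcp_rot: [-1.542, -0.343, 0.344]
ft_force: [-0.7, 0.6, -0.2]
gripper_width: 0.0852
```

>>> {"name": "arm_command", "arguments": {"moves": [{"slide":[-0.17,0,-1],"twist":[0,0.278,0],"grip":1},{"slide":[-0.17,0,-1],"twist":[0,0.278,0],"grip":1},{"slide":[-0.17,0,-1],"twist":[0,0.278,0],"grip":1},{"slide":[-0.17,0,-1],"twist":[0,0.278,0],"grip":1},{"slide":[-0.17,0,-1],"twist":[0,0.278,0],"grip":1},{"slide":[-0.17,0,-1],"twist":[0,0.278,0],"grip":1},{"slide":[-0.17,0,-1],"twist":[0,0.278,0],"grip":1},{"slide":[-0.17,0,-1],"twist":[0,0.278,0],"grip":1}]}}

```text
t: 3.5
eef_pos: [0.534, 0.1234, 0.2312]
tcp_rot: [-1.569, -0.002, 0.003]
ft_force: [-0.2, 0.5, -0.3]
gripper_width: 0.0856
```

```bash
python3 - <<'E'
from h import *
f=look('wrist','w1')
for n in ['slicer','pin','clamp_hinge','clamp_tip']:
    for m in robot.mark_of(n,'wrist')[:2]:
        p=w(f,m['at']); print(n,round(m['confidence'],2),p,pix(f,p))
np.savez('w1.npz',**{k:v for k,v in f.items()})
E
```

```text
slicer 0.83 [0.5251 0.1273 0.0003] [319.6216 203.1123]
pin 0.8 [0.527  0.1665 0.0163] [320.953  166.0596]
pin 0.21 [0.5379 0.1908 0.0699] [333.0832 141.3395]
clamp_hinge 0.86 [0.5392 0.1989 0.0229] [333.9576 130.9773]
clamp_tip 0.87 [0.5395 0.1911 0.0642] [334.9414 140.8688]
```

View pics/w1.png

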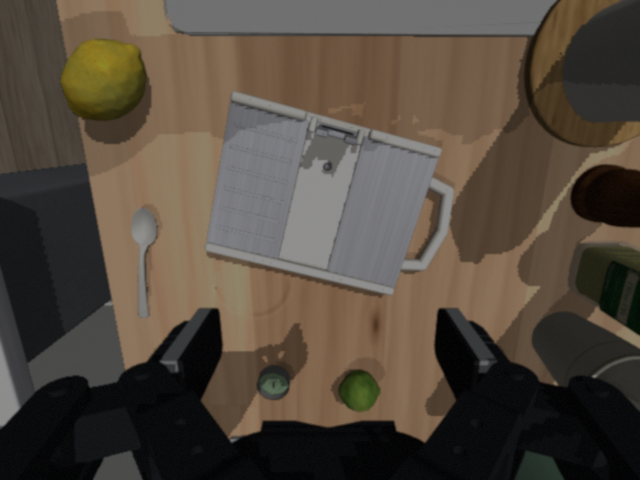

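```bash
python3 - <<'E'
from h import *
f=cv2.imread('pics/w1.png')
cv2.imwrite('pics/w1z.png',cv2.resize(f[85:300,195:455],None,fx=3,fy=2.75,interpolation=cv2.INTER_CUBIC) if 0 else cv2.resize(f[90:290,200:460],None,fx=3,fy=3,interpolation=cv2.INTER_CUBIC))
E
```

```text
(no output)
```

View pics/w1z.png

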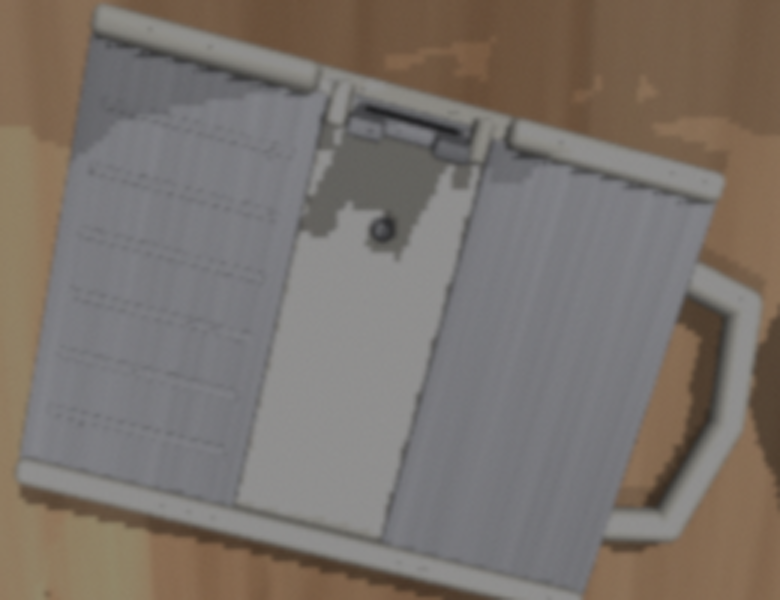

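```bash
cat > sl.py <<'E'
from h import *
f=dict(np.load('w1.npz'))
g=lambda u,v,z: ray(f,u/3+200,v/3+90,z)[:2]
def a(P,Q): d=P-Q; return np.degrees(np.arctan2(-d[0],d[1]))
L1,L2=g(305,222,.02),g(236,497,.02); R1,R2=g(486,150,.02),g(385,540,.02)
print('left',L1,L2,a(L1,L2),'right',R1,R2,a(R1,R2))
B1,B2=g(20,480,.024),g(580,598,.024); print('front rail',B1,B2,a(B1,B2)+90)
T1,T2=g(95,12,.024),g(722,180,.024); print('back rail',T1,T2,a(T1,T2)+90)
print('pin',g(382,230,.023),'cam',-R.from_rotvec(f['rvec']).as_matrix().T@f['tvec'])
E
python3 sl.py
```

```text
left [0.5087 0.1688] [0.4832 0.0763] -15.376056309800623 right [0.5656 0.1909] [0.5343 0.0607] -13.488845321913088
front rail [0.4112 0.0836] [0.6024 0.0407] 167.36351012230296
back rail [0.4475 0.2303] [0.6389 0.1822] 165.86512488538267
pin [0.5332 0.1666] cam [0.5339 0.1981 0.3755]
```

>>> {"name": "arm_command", "arguments": {"moves": [{"slide":[0.08,0,-0.96],"twist":[0,0.075,0],"grip":1},{"slide":[0.08,0,-0.96],"twist":[0,0.075,0],"grip":1},{"slide":[0.08,0,-0.96],"twist":[0,0.075,0],"grip":1},{"slide":[0.08,0,-0.96],"twist":[0,0.075,0],"grip":1},{"slide":[0.08,0,-0.96],"twist":[0,0.075,0],"grip":1}]}}

```text
t: 4.17
eef_pos: [0.5502, -0.0763, 0.2317]
tcp_rot: [-1.57, 0.095, -0.097]
ft_force: [0.6, 0.4, 0.6]
gripper_width: 0.0853
```

>>> {"name": "arm_command", "arguments": {"moves": [{"slide":[0.22,0.3,-0.8],"twist":[0,0,0],"grip":1},{"slide":[0.22,0.3,-0.8],"twist":[0,0,0],"grip":1},{"slide":[0.22,0.3,-0.8],"twist":[0,0,0],"grip":1},{"slide":[0.22,0.3,-0.8],"twist":[0,0,0],"grip":1},{"slide":[0.22,0.3,-0.8],"twist":[0,0,0],"grip":1},{"slide":[0.22,0.3,-0.8],"twist":[0,0,0],"grip":1},{"slide":[0.22,0.3,-0.8],"twist":[0,0,0],"grip":1}]}}

```text
t: 4.75
eef_pos: [0.5752, -0.2353, 0.1708]
tcp_rot: [-1.568, 0.095, -0.093]
ft_force: [-0.3, 0.2, -0.3]
gripper_width: 0.0854
```

```bash
python3 - <<'E'
from h import *
f=look('wrist','w2')
for n in ['blade_grip','blade_notch','toothed_grip']:
    for m in robot.mark_of(n,'wrist')[:2]:
        p=w(f,m['at']); print(n,round(m['confidence'],2),p,pix(f,p))
np.savez('w2.npz',**{k:v for k,v in f.items()})
E
```

```text
blade_grip 0.84 [ 0.5731 -0.2565  0.0193] [328.8172 249.7186]
blade_notch 0.9 [ 0.5794 -0.2203  0.0011] [330.9849 203.1316]
toothed_grip 0.65 [ 0.4394 -0.2263  0.0188] [166.9309 233.7497]
```

View pics/w2.png

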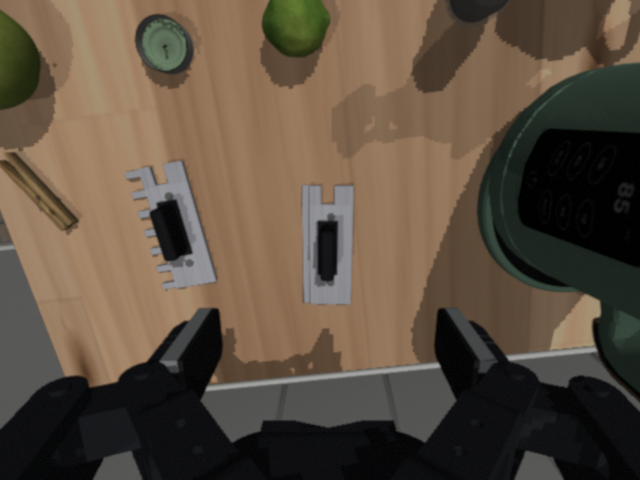

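```bash
python3 - <<'E'
from h import *
f=dict(np.load('w2.npz'))
P=[ray(f,u,v,.005)[:2] for u,v in [(303,186),(354,186),(303,303),(351,305)]]
print(*P, np.mean(P,axis=0)); 
for i,j in[(0,2),(1,3)]:
    d=P[i]-P[j]; print(np.degrees(np.arctan2(-d[0],d[1])),np.linalg.norm(d))
print('rib', ray(f,327,222,.031)[:2],ray(f,327,281,.031)[:2], (ray(f,327,222,.031)+ray(f,327,281,.031))[:2]/2)
go((.5725,-.2585,.008),np.radians(-6.5))
go((.5725,-.2585,.06),np.radians(-6.5))
E
```

```text
[ 0.5576 -0.2022] [ 0.6005 -0.2074] [ 0.5423 -0.3102] [ 0.5867 -0.3176] [ 0.5718 -0.2593]
-8.051624199046357 0.10910837007045336
-7.1520335681546285 0.11113049428797117
rib [ 0.5749 -0.2295] [ 0.5687 -0.28  ] [ 0.5718 -0.2547]
slide [-0.0044, 0.8195, -0.1276] twist [-0.0008, -0.0013, 0.0007]
slide [-0.0041, 0.5595, -0.1272] twist [-0.0008, -0.0013, 0.0007]
```

>>> {"name": "arm_command", "arguments": {"moves": [{"slide":[-0.005,0.15,-0.125],"twist":[0,0.007,0],"grip":1},{"slide":[-0.005,0.3,-0.125],"twist":[0,0.007,0],"grip":1},{"slide":[-0.005,0.45,-0.125],"twist":[0,0.007,0],"grip":1},{"slide":[-0.005,0.6,-0.125],"twist":[0,0.007,0],"grip":1},{"slide":[-0.005,0.7,-0.125],"twist":[0,0.007,0],"grip":1},{"slide":[-0.005,0.81,-0.125],"twist":[0,0.007,0],"grip":1},{"slide":[-0.005,0.81,-0.125],"twist":[0,0.007,0],"grip":1},{"slide":[-0.005,0.81,-0.125],"twist":[0,0.007,0],"grip":1}]}}

```text
t: 5.62
eef_pos: [0.5711, -0.2589, 0.009]
tcp_rot: [-1.567, 0.102, -0.1]
ft_force: [-0.1, -0.3, 0.6]
gripper_width: 0.0852
```

```bash
python3 - <<'E'
from h import *
f=look('wrist','w3'); go((.572,-.258,.008),np.radians(-7.3)); print(robot.sense()['eef_pos'])
E
```

```text
slide [-0.0019, 0.0121, 0.0091] twist [-0.0001, -0.0008, 0.0008]
[ 0.5721 -0.2598  0.0104]
```

View pics/w3.png

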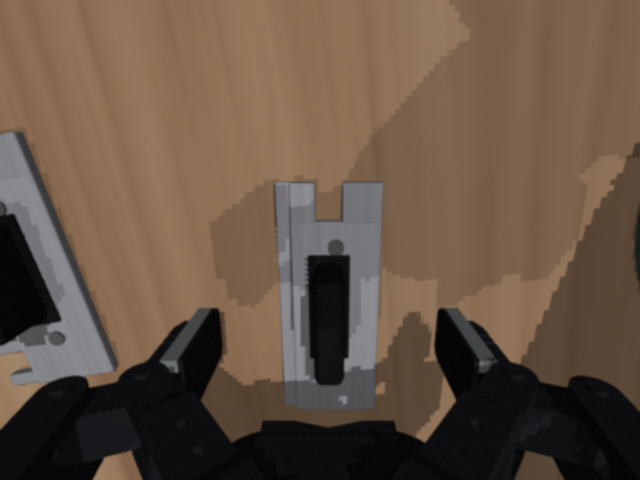

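>>> {"name": "arm_command", "arguments": {"moves": [{"slide":[0,0.008,0],"twist":[0,0,0],"grip":0.05},{"slide":[0,0.008,0],"twist":[0,0,0],"grip":0},{"slide":[0,0.008,0],"twist":[0,0,0],"grip":0},{"slide":[0,0.008,0],"twist":[0,0,0],"grip":0},{"slide":[0,0.008,0],"twist":[0,0,0],"grip":0},{"slide":[0,0.008,0],"twist":[0,0,0],"grip":0},{"slide":[0,0.008,0],"twist":[0,0,0],"grip":0},{"slide":[0,0.008,0],"twist":[0,0,0],"grip":0},{"slide":[0,0.008,0],"twist":[0,0,0],"grip":0},{"slide":[0,0.008,0],"twist":[0,0,0],"grip":0}]}}

```text
t: 6.5
eef_pos: [0.5716, -0.2608, 0.0082]
tcp_rot: [-1.568, 0.102, -0.103]
ft_force: [-0.5, 0.4, 4.9]
gripper_width: 0.0105
```

>>> {"name": "arm_command", "arguments": {"moves": [{"slide":[0,-0.1,0],"twist":[0,0,0],"grip":0},{"slide":[0,-0.2,0],"twist":[0,0,0],"grip":0},{"slide":[0,-0.4,0],"twist":[0,0,0],"grip":0},{"slide":[0,-0.5,0],"twist":[0,0,0],"grip":0},{"slide":[0,-0.5,0],"twist":[0,0,0],"grip":0}]}}

```text
t: 6.92
eef_pos: [0.5738, -0.2623, 0.1125]
tcp_rot: [-1.57, 0.096, -0.109]
ft_force: [0.9, -1.0, -0.8]
gripper_width: 0.0111
```

```bash
python3 - <<'E'
from h import *
f=look('wrist','w4'); s=robot.sense(); print(s['eef_pos'],R.from_rotvec(s['tcp_rot']).as_matrix(),s['ft_force'])
for n in ['blade_grip','blade_notch']:
    for m in robot.mark_of(n,'wrist')[:2]: print(n,m['confidence'],w(f,m['at']))
E
```

```text
[ 0.5725 -0.2613  0.1099] [[ 0.9915  0.0042  0.1299]
 [-0.1299 -0.001   0.9915]
 [ 0.0043 -1.     -0.0004]] [-0.8546  0.1271 -1.4301]
blade_grip 0.88 [ 0.5736 -0.2589  0.1195]
blade_notch 0.78 [ 0.5797 -0.2184  0.1062]
```

View pics/w4.png

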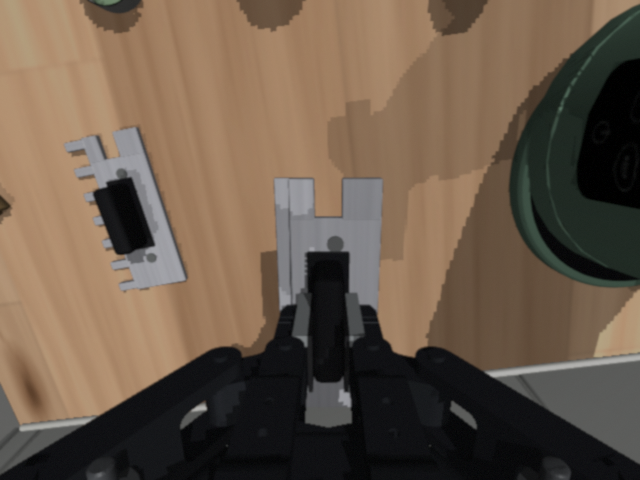

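```bash
cat > bl.py <<'E'
from h import *
def tcp_from_cam(f,pts,dz=-.0033):
    s=robot.sense(); p=np.array(s['eef_pos']); Rm=R.from_rotvec(s['tcp_rot']).as_matrix()
    return [ (Rm.T@(ray(f,u,v,p[2]+dz)-p))*1000 for u,v in pts]
E
python3 - <<'E'
from bl import *
f=robot.grab_frame('wrist')
for q in tcp_from_cam(f,[(276,178),(382,178),(315,216),(343,217),(329,216)]): print(q)
P=np.array([[.5716,.479,.23]])
E
```

```text
[-20.519    3.4092  56.832 ]
[22.1087  3.2824 56.7967]
[-5.0095  3.3498 41.1975]
[ 6.6064  3.3149 40.7658]
[ 0.7965  3.3326 41.1938]
```

```bash
python3 - <<'E'
from h import *
c=go((.553,-.07,.14),np.radians(-10))
c=go((.5207,.1214,.10),np.radians(-14),c)
E
```

```text
slide [-0.2081, -0.1692, 0.93] twist [-0.0005, 0.0284, -0.0019]
slide [-0.3252, 0.2, 0.9144] twist [0.0, 0.0444, 0.0]
```

>>> {"name": "arm_command", "arguments": {"moves": [{"slide":[-0.05,-0.16,0.2],"twist":[0,0.028,0],"grip":0},{"slide":[-0.1,-0.16,0.4],"twist":[0,0.028,0],"grip":0},{"slide":[-0.14,-0.16,0.6],"twist":[0,0.028,0],"grip":0},{"slide":[-0.18,-0.16,0.8],"twist":[0,0.028,0],"grip":0},{"slide":[-0.21,-0.16,0.93],"twist":[0,0.028,0],"grip":0},{"slide":[-0.21,-0.16,0.93],"twist":[0,0.028,0],"grip":0}]}}

```text
t: 7.62
eef_pos: [0.5524, -0.0604, 0.1374]
tcp_rot: [-1.562, 0.131, -0.123]
ft_force: [0.4, 0.7, -1.5]
gripper_width: 0.011
```

>>> {"name": "arm_command", "arguments": {"moves": [{"slide":[-0.07,0,0.2],"twist":[0,0.044,0],"grip":0},{"slide":[-0.14,0,0.4],"twist":[0,0.044,0],"grip":0},{"slide":[-0.21,0,0.6],"twist":[0,0.044,0],"grip":0},{"slide":[-0.28,0.1,0.8],"twist":[0,0.044,0],"grip":0},{"slide":[-0.32,0.2,0.9],"twist":[0,0.044,0],"grip":0},{"slide":[-0.32,0.2,0.9],"twist":[0,0.044,0],"grip":0},{"slide":[-0.32,0.2,0.9],"twist":[0,0.044,0],"grip":0}]}}

```text
t: 8.2
eef_pos: [0.519, 0.119, 0.0966]
tcp_rot: [-1.566, 0.192, -0.183]
ft_force: [1.5, -0.7, -1.2]
gripper_width: 0.011
```

```bash
python3 - <<'E'
from h import *
f=look('wrist','w5'); s=robot.sense(); print(s['eef_pos'])
go((.5207,.1214,.045),np.radians(-14))
for n in ['pin','blade_notch','clamp_tip']:
    for m in robot.mark_of(n,'wrist')[:2]: print(n,m['confidence'],w(f,m['at']))
E
```

```text
[0.5205 0.1171 0.0979]
slide [-0.0037, 0.2645, 0.0217] twist [0.0019, 0.0015, -0.0016]
pin 0.93 [0.5278 0.1687 0.0141]
blade_notch 0.87 [0.531  0.1607 0.0908]
clamp_tip 0.96 [0.5358 0.1921 0.0679]
```

View pics/w5.png

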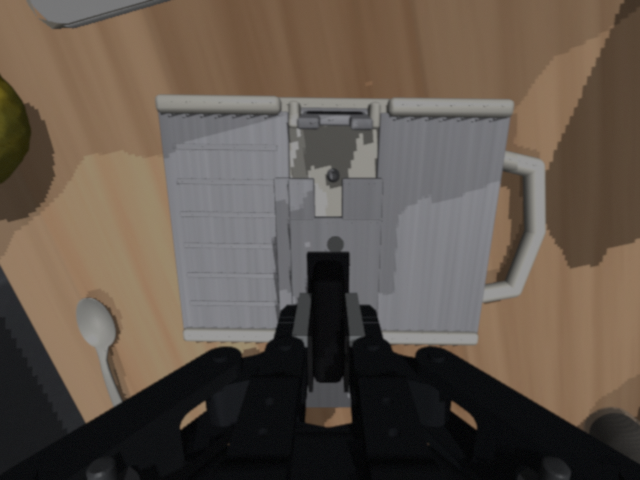

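```bash
python3 - <<'E'
from h import *
f=robot.grab_frame('wrist')
cv2.imwrite('pics/w5z.png',cv2.resize(f['frame'][85:345,150:520,::-1],None,fx=2.1,fy=2.1,interpolation=cv2.INTER_CUBIC))
def a(P,Q): d=P-Q; return np.degrees(np.arctan2(-d[0],d[1]))
g=lambda u,v,z: ray(f,u,v,z)[:2]
print(a(g(160,112,.02),g(183,332,.02)),a(g(510,118,.02),g(480,335,.02)),a(g(160,97,.024),g(512,102,.024))-90,a(g(184,340,.024),g(477,344,.024))-90)
print('pin',g(333,176,.022))
s=robot.sense(); m=R.from_rotvec(s['tcp_rot']).as_matrix(); print(np.degrees(np.arctan2(m[1,0],m[0,0])))
E
```

```text
-15.558824082762008 -14.12947370438327 -14.917870830445992 -15.079955650147895
pin [0.5374 0.1626]
-14.108704198317605
```

View pics/w5z.png

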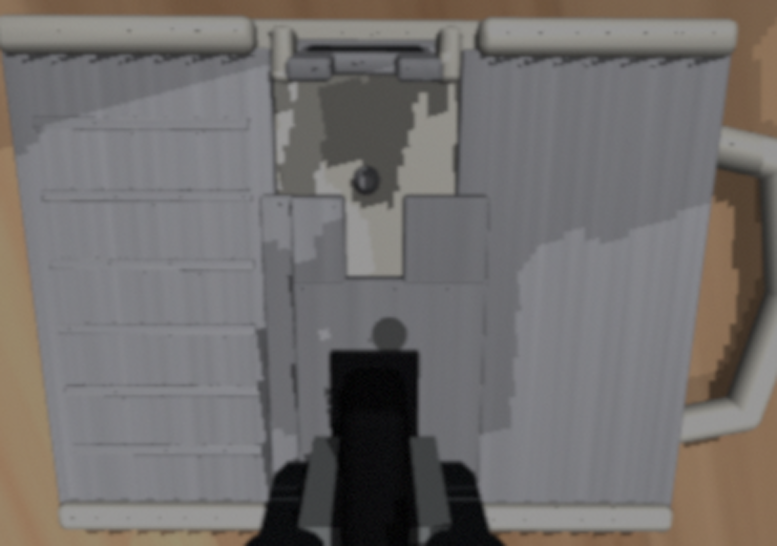

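>>> {"name": "arm_command", "arguments": {"moves": [{"slide":[0.008,0.1,0.012],"twist":[0,0.008,0],"grip":0},{"slide":[0.008,0.2,0.012],"twist":[0,0.008,0],"grip":0},{"slide":[0.008,0.28,0.012],"twist":[0,0.008,0],"grip":0},{"slide":[0.008,0.28,0.012],"twist":[0,0.008,0],"grip":0},{"slide":[0.008,0.28,0.012],"twist":[0,0.008,0],"grip":0}]}}

```text
t: 8.87
eef_pos: [0.5239, 0.1185, 0.0437]
tcp_rot: [-1.562, 0.203, -0.202]
ft_force: [0.5, -0.9, -0.0]
gripper_width: 0.0107
```

```bash
python3 - <<'E'
from h import *
f=look('wrist','w6'); s=robot.sense(); print(s['eef_pos'])
cv2.imwrite('pics/w6z.png',cv2.resize(f['frame'][60:310,200:460,::-1],None,fx=2.4,fy=2.4,interpolation=cv2.INTER_CUBIC))
E
```

```text
[0.5247 0.1189 0.0446]
```

View pics/w6z.png

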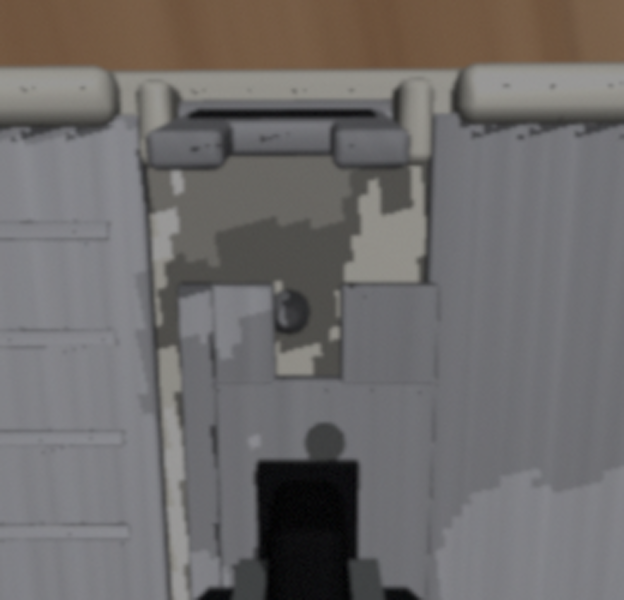

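```bash
python3 - <<'E'
from bl import *
f=robot.grab_frame('wrist'); z=robot.sense()['eef_pos'][2]; print(z)
print('notch,end',*tcp_from_cam(f,[(328.5,217.5),(328.5,178.7)]))
print('pin',*tcp_from_cam(f,[(321.2,189.8)],.0235-z))
print('trough wall L',*tcp_from_cam(f,[(200+152/2.4,60+200/2.4),(200+172/2.4,60+530/2.4)],.02-z),'R',*tcp_from_cam(f,[(200+430/2.4,60+240/2.4)],.02-z))
print('plate L edge',*tcp_from_cam(f,[(200+180/2.4,60+290/2.4),(200+191/2.4,60+530/2.4)]),'R',*tcp_from_cam(f,[(200+437/2.4,60+290/2.4),(200+430/2.4,60+530/2.4)]))
E
```

```text
0.04504457484038142
notch,end [-0.1048  3.3478 40.4766] [-0.0897  3.3666 56.3317]
pin [-3.3923 21.5965 49.0963]
trough wall L [-29.1068  25.0726  69.3197] [-28.4791  24.9953   3.1529] R [22.8094 25.1606 61.9864]
plate L edge [-21.483    3.3258  55.5174] [-21.3892   3.2748  12.3403] R [21.3419  3.4055 55.4534] [21.8935  3.3553 12.2619]
```

>>> {"name": "arm_command", "arguments": {"moves": [{"slide":[-0.0165,0.02,0.0135],"twist":[0,0,0],"grip":0},{"slide":[-0.0165,0.04,0.0135],"twist":[0,0,0],"grip":0},{"slide":[-0.0165,0.04,0.0135],"twist":[0,0,0],"grip":0},{"slide":[-0.0165,0.04,0.0135],"twist":[0,0,0],"grip":0},{"slide":[-0.0165,0.04,0.0135],"twist":[0,0,0],"grip":0}]}}

```text
t: 9.38
eef_pos: [0.5215, 0.1231, 0.0359]
tcp_rot: [-1.561, 0.201, -0.201]
ft_force: [-0.8, -0.9, -1.0]
gripper_width: 0.0113
```

```bash
python3 - <<'E'
from h import *
f=look('wrist','w7'); s=robot.sense(); print(s['eef_pos'])
cv2.imwrite('pics/w7z.png',cv2.resize(f['frame'][60:310,200:460,::-1],None,fx=2.4,fy=2.4,interpolation=cv2.INTER_CUBIC))
E
```

```text
[0.5216 0.1231 0.0359]
```

View pics/w7z.png

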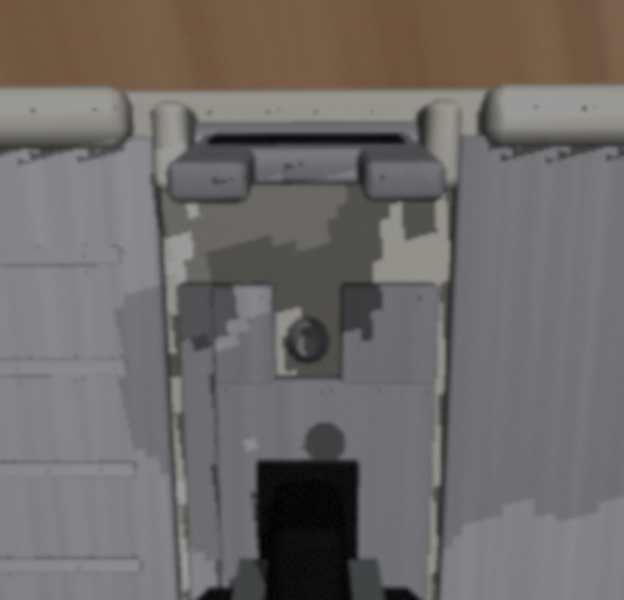

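>>> {"name": "arm_command", "arguments": {"moves": [{"slide":[0,0.015,0],"twist":[0,0,0],"grip":0},{"slide":[0,0.03,0],"twist":[0,0,0],"grip":0},{"slide":[0,0.045,0],"twist":[0,0,0],"grip":0},{"slide":[0,0.055,0],"twist":[0,0,0],"grip":0},{"slide":[0,0.055,0],"twist":[0,0,0],"grip":0},{"slide":[0,0.055,0],"twist":[0,0,0],"grip":0}]}}

```text
t: 9.93
eef_pos: [0.5214, 0.123, 0.0245]
tcp_rot: [-1.562, 0.201, -0.201]
ft_force: [-0.7, 0.3, -1.3]
gripper_width: 0.0108
```

```bash
python3 - <<'E'
from h import *
f=look('wrist','w8'); s=robot.sense(); print(s['eef_pos'],s['ft_force'],s['moment'])
cv2.imwrite('pics/w8z.png',cv2.resize(f['frame'][60:310,200:460,::-1],None,fx=2.4,fy=2.4,interpolation=cv2.INTER_CUBIC))
E
```

```text
[0.5214 0.123  0.0246] [ 0.1899  0.412  -0.9416] [ 0.0202 -0.0143  0.0008]
```

View pics/w8z.png

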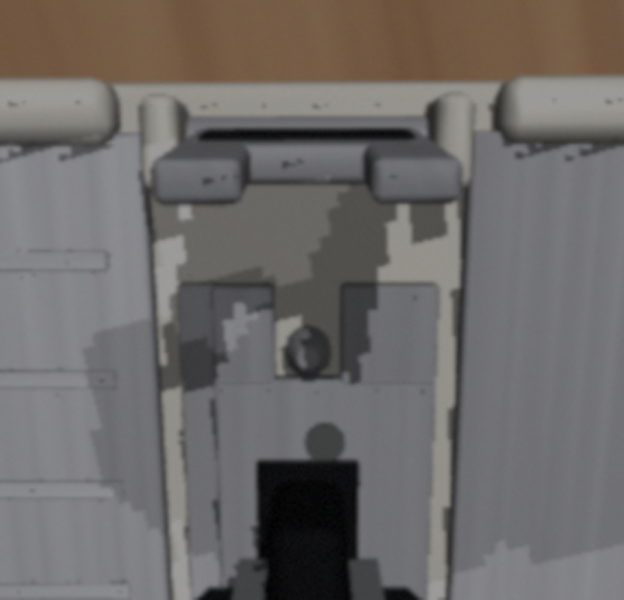

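>>> {"name": "arm_command", "arguments": {"moves": [{"slide":[0,0,-0.008],"twist":[0,0,0],"grip":0},{"slide":[0,0.005,-0.008],"twist":[0,0,0],"grip":0},{"slide":[0,0.008,-0.008],"twist":[0,0,0],"grip":0},{"slide":[0,0.008,-0.008],"twist":[0,0,0],"grip":0},{"slide":[0,0.008,-0.008],"twist":[0,0,0],"grip":0}]}}

```text
t: 10.4
eef_pos: [0.5212, 0.1212, 0.0242]
tcp_rot: [-1.561, 0.201, -0.201]
ft_force: [-4.1, -1.4, 7.2]
gripper_width: 0.0108
```

```bash
python3 - <<'E'
from h import *
s=robot.sense(); print(s['eef_pos'],s['ft_force'],s['moment'])
f=look('wrist','w9')
cv2.imwrite('pics/w9z.png',cv2.resize(f['frame'][60:310,200:460,::-1],None,fx=2.4,fy=2.4,interpolation=cv2.INTER_CUBIC))
for n in ['clamp_hinge','clamp_tip']:
  for c in ['wrist','scene','top']:
    if c!='wrist': f=robot.grab_frame(c)
    for m in robot.mark_of(n,c)[:1]: print(n,c,m['confidence'],w(f,m['at']))
E
```

```text
[0.5212 0.1212 0.0242] [-4.0627 -1.4239  7.2174] [-0.2784  0.6324  0.0209]
clamp_hinge wrist 0.7 [0.5404 0.2001 0.0245]
clamp_hinge scene 0.96 [0.5413 0.199  0.0254]
clamp_tip wrist 0.58 [ 0.479  -0.0142  0.8031]
clamp_tip scene 0.57 [0.5392 0.1953 0.0702]
```

View pics/w9z.png

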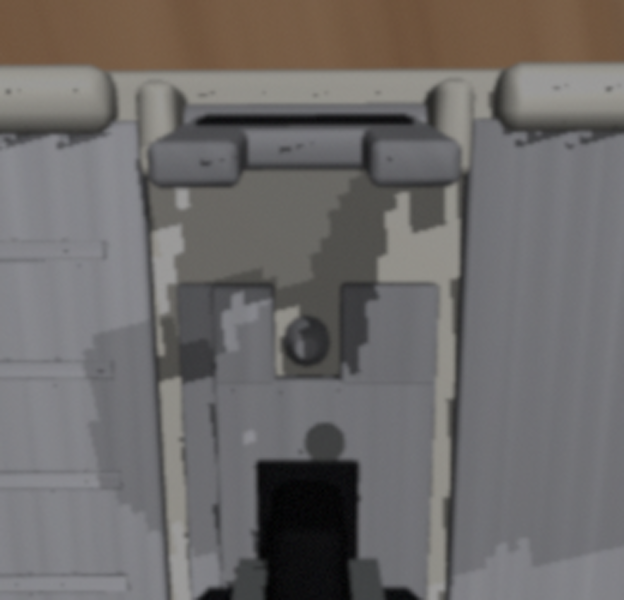

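>>> {"name": "arm_command", "arguments": {"moves": [{"slide":[0,0,0],"twist":[0,0,0],"grip":0.5},{"slide":[0,0,0],"twist":[0,0,0],"grip":0.5},{"slide":[0,0,0],"twist":[0,0,0],"grip":0.5},{"slide":[0,0,0],"twist":[0,0,0],"grip":0.5},{"slide":[0,-0.1,0],"twist":[0,0,0],"grip":0.5},{"slide":[0,-0.25,0],"twist":[0,0,0],"grip":0.5},{"slide":[0,-0.4,0],"twist":[0,0,0],"grip":0.5},{"slide":[0,-0.5,0],"twist":[0,0,0],"grip":0.5},{"slide":[0,-0.5,0],"twist":[0,0,0],"grip":0.5}]}}

```text
t: 11.7
eef_pos: [0.5242, 0.1223, 0.1278]
tcp_rot: [-1.557, 0.195, -0.207]
ft_force: [0.8, 0.2, 0.3]
gripper_width: 0.0424
```

```bash
python3 - <<'E'
from h import *
s=robot.sense(); print(s['eef_pos'],s['ft_force'],s['moment'])
f=look('wrist','w10')
cv2.imwrite('pics/w10z.png',cv2.resize(f['frame'][60:360,140:540,::-1],None,fx=1.9,fy=1.9,interpolation=cv2.INTER_CUBIC))
for n in ['blade_grip','blade_notch','pin','clamp_hinge','clamp_tip']:
    for m in robot.mark_of(n,'wrist')[:1]: print(n,m['confidence'],w(f,m['at']))
E
```

```text
[0.5242 0.1223 0.1278] [0.7984 0.1981 0.2879] [ 0.0491 -0.0533 -0.0534]
blade_grip 0.72 [0.5234 0.1233 0.0342]
blade_notch 0.75 [0.5341 0.1625 0.019 ]
pin 0.56 [0.5305 0.1668 0.0177]
clamp_hinge 0.71 [0.5377 0.1981 0.023 ]
clamp_tip 0.96 [0.5376 0.1901 0.0682]
```

View pics/w10z.png

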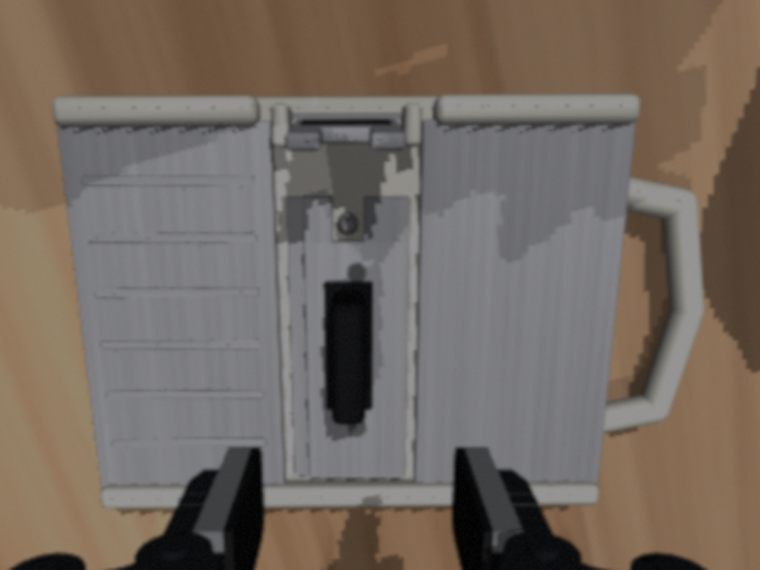

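>>> {"name": "arm_command", "arguments": {"moves": [{"slide":[0,0,0.15],"twist":[0,0,0],"grip":0},{"slide":[0,0,0.3],"twist":[0,0,0],"grip":0},{"slide":[0,0,0.45],"twist":[0,0,0],"grip":0},{"slide":[0,0,0.6],"twist":[0,0,0],"grip":0},{"slide":[0,0,0.6],"twist":[0,0,0],"grip":0},{"slide":[0,0.1,0.6],"twist":[0,0,0],"grip":0},{"slide":[0,0.2,0.6],"twist":[0,0,0],"grip":0},{"slide":[0,0.3,0.6],"twist":[0,0,0],"grip":0},{"slide":[0,0.38,0.6],"twist":[0,0,0],"grip":0},{"slide":[0,0.38,0.6],"twist":[0,0,0],"grip":0},{"slide":[0,0.38,0.6],"twist":[0,0,0],"grip":0}]}}

```text
t: 12.92
eef_pos: [0.5503, 0.2368, 0.0456]
tcp_rot: [-1.564, 0.203, -0.199]
ft_force: [-0.5, -0.2, 0.5]
gripper_width: 0.0003
```

```bash
python3 - <<'E'
from h import *
s=robot.sense(); p=np.array(s['eef_pos']); print(p,s['ft_force'],s['gripper_width'])
a=np.radians(14.5); ey=np.array([np.sin(a),np.cos(a)]); ex=np.array([np.cos(a),-np.sin(a)]); d=p[:2]-np.array([.522,.123]); print('slicer xy',d@ex,d@ey)
look('scene','s11')
f=look('wrist','w11')
E
```

```text
[0.5503 0.2368 0.0456] [-0.4547 -0.2039  0.4982] 0.0003002021359380356
slicer xy -0.0011221601025569574 0.11724005578512689
```

View pics/s11.png

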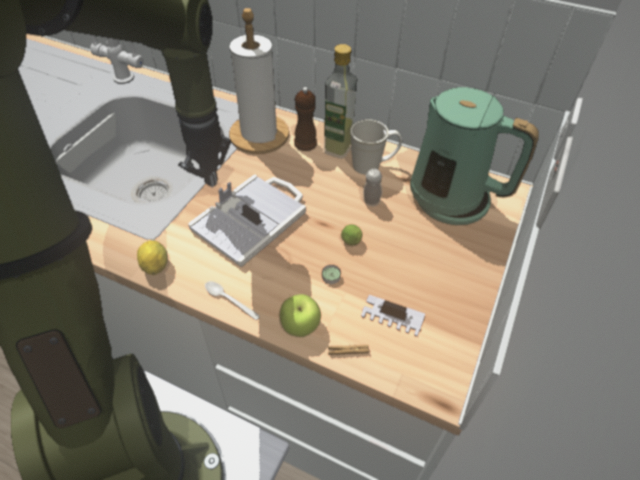

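>>> {"name": "arm_command", "arguments": {"moves": [{"slide":[0,-0.03,-0.06],"twist":[0,0,0],"grip":0},{"slide":[0,-0.03,-0.1],"twist":[0,0,0],"grip":0},{"slide":[0,-0.03,-0.14],"twist":[0,0,0],"grip":0},{"slide":[0,-0.03,-0.17],"twist":[0,0,0],"grip":0},{"slide":[0,-0.03,-0.2],"twist":[0,0,0],"grip":0},{"slide":[0,-0.03,-0.23],"twist":[0,0,0],"grip":0},{"slide":[0,-0.03,-0.255],"twist":[0,0,0],"grip":0},{"slide":[0,-0.03,-0.255],"twist":[0,0,0],"grip":0}]}}

```text
t: 13.68
eef_pos: [0.5383, 0.1869, 0.0531]
tcp_rot: [-1.562, 0.202, -0.202]
ft_force: [0.4, -1.0, 0.6]
gripper_width: -0.0001
```

```bash
python3 - <<'E'
from h import *
s=robot.sense(); p=np.array(s['eef_pos']); print(p,s['ft_force'])
a=np.radians(14.5); ey=np.array([np.sin(a),np.cos(a)]); ex=np.array([np.cos(a),-np.sin(a)]); d=p[:2]-np.array([.522,.123]); print('slicer xy',d@ex,d@ey)
f=look('scene','s12'); cv2.imwrite('pics/s12z.png',cv2.resize(f['frame'][150:280,170:330,::-1],None,fx=4,fy=4,interpolation=cv2.INTER_CUBIC))
E
```

```text
[0.5383 0.1869 0.0531] [ 0.3947 -0.97    0.5896]
slicer xy -0.00024279626406565697 0.06597961389138865
```

View pics/s12z.png

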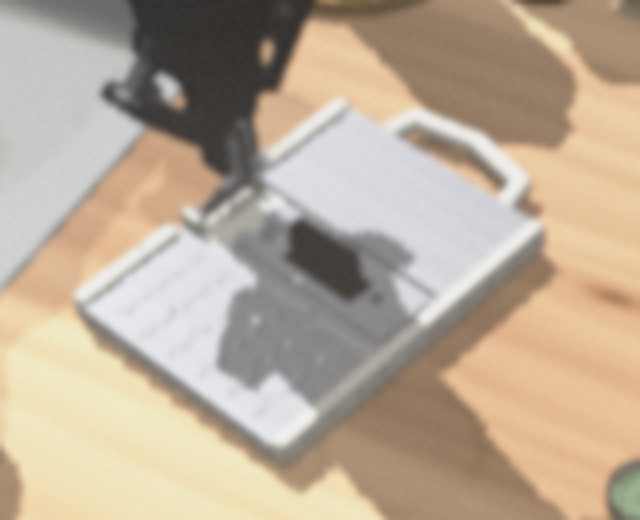

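>>> {"name": "arm_command", "arguments": {"moves": [{"slide":[0,0.02,-0.03],"twist":[0,0,0],"grip":0},{"slide":[0,0.05,-0.055],"twist":[0,0,0],"grip":0},{"slide":[0,0.08,-0.07],"twist":[0,0,0],"grip":0},{"slide":[0,0.105,-0.075],"twist":[0,0,0],"grip":0},{"slide":[0,0.12,-0.075],"twist":[0,0,0],"grip":0},{"slide":[0,0.12,-0.075],"twist":[0,0,0],"grip":0}]}}

```text
t: 14.23
eef_pos: [0.534, 0.1731, 0.0279]
tcp_rot: [-1.563, 0.203, -0.2]
ft_force: [-0.7, -0.3, 1.0]
gripper_width: -0.0
```

```bash
python3 - <<'E'
from h import *
s=robot.sense(); p=np.array(s['eef_pos']); print(p,s['ft_force'])
f=look('wrist','w13')
f=look('scene','s13'); cv2.imwrite('pics/s13z.png',cv2.resize(f['frame'][150:280,170:330,::-1],None,fx=4,fy=4,interpolation=cv2.INTER_CUBIC))
E
```

```text
[0.534  0.1731 0.0279] [-0.6754 -0.2913  1.0241]
```

View pics/s13z.png

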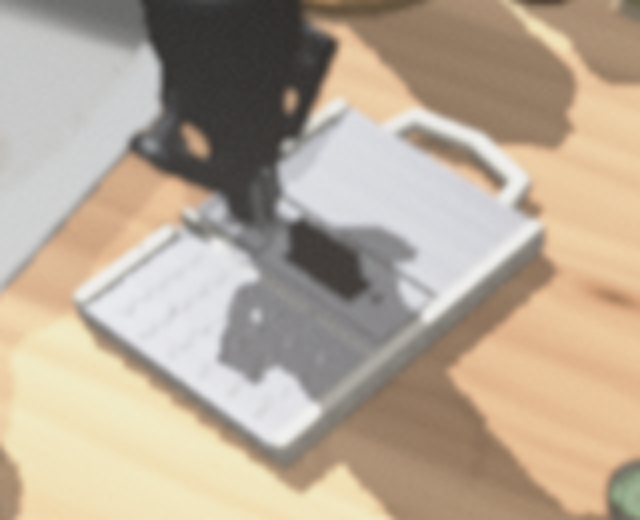

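View pics/w13.png

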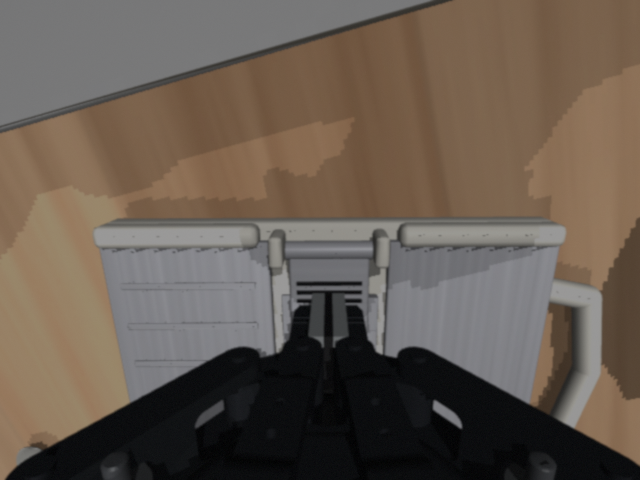

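>>> {"name": "arm_command", "arguments": {"moves": [{"slide":[0,0.005,0],"twist":[0,0,0],"grip":0},{"slide":[0,0.01,0],"twist":[0,0,0],"grip":0},{"slide":[0,0.01,0],"twist":[0,0,0],"grip":0},{"slide":[0,0.01,0],"twist":[0,0,0],"grip":0}]}}

```text
t: 14.67
eef_pos: [0.5347, 0.174, 0.0272]
tcp_rot: [-1.561, 0.2, -0.201]
ft_force: [0.2, -1.3, 0.3]
gripper_width: 0.0
```

>>> {"name": "arm_command", "arguments": {"moves": [{"slide":[0,0.004,0],"twist":[0,0,0],"grip":0},{"slide":[0,0.008,0],"twist":[0,0,0],"grip":0},{"slide":[0,0.008,0],"twist":[0,0,0],"grip":0}]}}

```text
t: 14.92
eef_pos: [0.5348, 0.174, 0.0269]
tcp_rot: [-1.561, 0.201, -0.2]
ft_force: [-4.6, -1.5, 10.3]
gripper_width: 0.0004
```

>>> {"name": "arm_command", "arguments": {"moves": [{"slide":[0,-0.1,0],"twist":[0,0,0],"grip":0},{"slide":[0,-0.25,0],"twist":[0,0,0],"grip":0},{"slide":[0,-0.4,0],"twist":[0,0,0],"grip":0},{"slide":[0,-0.6,-0.2],"twist":[0,0,0],"grip":0},{"slide":[0,-0.7,-0.4],"twist":[0,0,0],"grip":0},{"slide":[0,-0.7,-0.4],"twist":[0,0,0],"grip":0},{"slide":[0,-0.7,-0.4],"twist":[0,0,0],"grip":0}]}}

```text
t: 15.5
eef_pos: [0.5157, 0.0919, 0.1685]
tcp_rot: [-1.559, 0.203, -0.209]
ft_force: [0.2, 0.3, -0.3]
gripper_width: 0.0001
```

```bash
python3 - <<'E'
from h import *
s=robot.sense(); print(s['eef_pos'],s['ft_force'],s['t'])
for c in ['wrist','scene','top']:
    f=look(c,c[0]+'14')
    if c=='wrist': cv2.imwrite('pics/w14z.png',cv2.resize(f['frame'][60:360,140:540,::-1],None,fx=1.9,fy=1.9,interpolation=cv2.INTER_CUBIC))
    if c=='scene': cv2.imwrite('pics/s14z.png',cv2.resize(f['frame'][150:280,170:330,::-1],None,fx=4,fy=4,interpolation=cv2.INTER_CUBIC))
    for n in ['blade_grip','blade_notch','pin','clamp_hinge','clamp_tip','toothed_grip']:
        for m in robot.mark_of(n,c)[:1]: print(c,n,round(m['confidence'],2),w(f,m['at']))
E
```

```text
[0.5157 0.0919 0.1685] [ 0.2089  0.2551 -0.3174] 15.5
wrist blade_grip 0.82 [0.5207 0.1244 0.0322]
wrist blade_notch 0.62 [0.5334 0.1637 0.0174]
wrist pin 0.89 [0.5284 0.1693 0.0143]
wrist clamp_hinge 0.95 [0.5379 0.1971 0.0246]
wrist clamp_tip 0.97 [0.5292 0.1515 0.0218]
scene blade_grip 0.9 [0.5236 0.1203 0.0347]
scene blade_notch 0.73 [0.534  0.1654 0.0184]
scene pin 0.73 [0.5308 0.1678 0.0195]
scene clamp_hinge 0.84 [0.5433 0.1961 0.0287]
scene clamp_tip 0.79 [0.5287 0.1563 0.0253]
scene toothed_grip 0.82 [ 0.4371 -0.2266  0.0164]
top blade_grip 0.92 [0.5222 0.1237 0.0348]
top blade_notch 0.75 [0.5225 0.1218 0.0351]
top toothed_grip 0.97 [ 0.438  -0.2258  0.0183]
```

View pics/w14z.png

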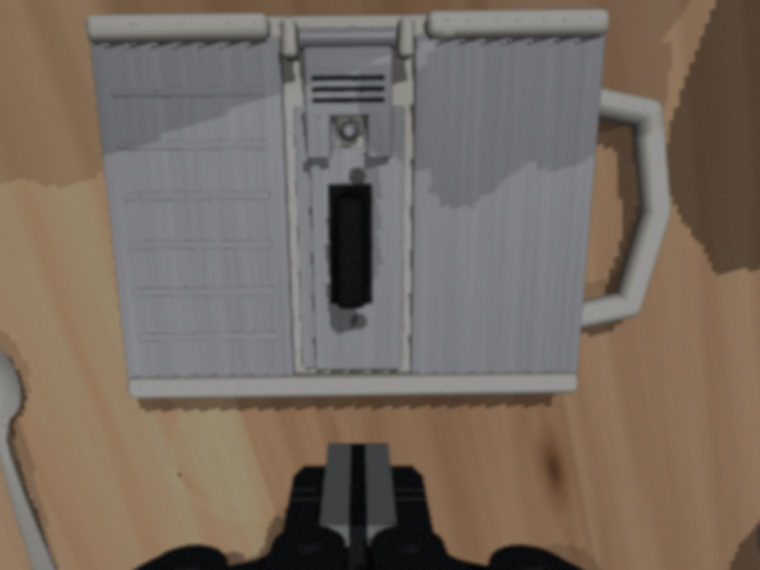

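View pics/s14z.png

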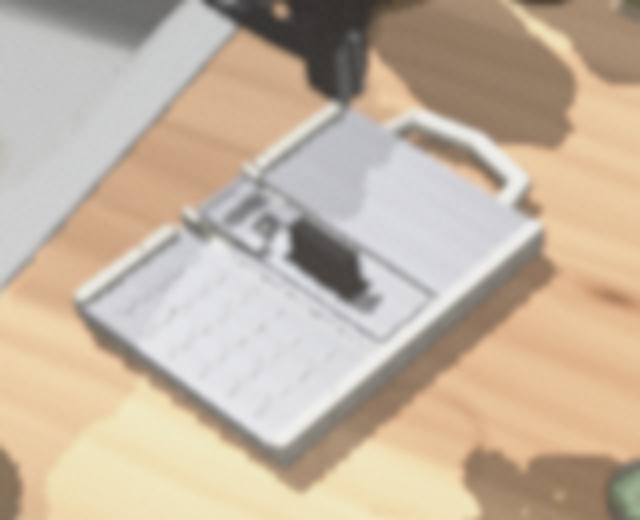

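The last pictures show the clamp flat with its prongs either side of the pin, at (348,128) in the enlarged wrist view. The blade lies in the trough and the toothed blade hasn't moved. I'm handing the job in.

```bash
python3 -c "
from rig import robot
print(robot.hand_in())"
```

```text
the job is handed in; nothing more can be done
None
```

The straight-edged blade is in the slicer bed with its notch over the pin, the clamp is folded down over it, and the job was handed in at about 15.5 s. No verdict was reported.

**Blade:** I gripped it by its rib, lined the notch up with the pin using the wrist camera, and lowered it until it pressed on the floor with about 7 N. I then let go with the clamp still upright. The blade was pressing slightly more on one side at that moment. The wrist picture after release showed it lying in the trough with the pin in the notch.

**Clamp:** I pushed it over from behind with the shut fingers and pressed it down with about 10 N. The fingers stopped at 27 mm, which is where the top of a shut clamp should be. In the last measurements its tip and hinge were within about 3 mm of the same height.

**Last checks:**
- **Toothed blade:** it was within about 2 mm of its starting position, and nothing near it was touched.
- **Robot:** the hand was clear of everything, with the TCP at about 170 mm height.
- **Disagreements:** the measured notch and pin positions were 4 to 8 mm apart in the last wrist and scene pictures, which exceeds the 5 mm limit in the wrist view. That is about the combined error of the trained networks, and the close-up pictures showed the pin centred in the slot. The top camera's final notch position fell on the grip rib, so I ignored it.

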